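# Hang the router chuck in the empty fork of the tool carousel

### The job

The router chuck in the blue tightening fixture has its new cutter and goes back on the tool carousel. First turn the carousel until its one empty fork clicks in at the gap in the yellow guard hoop; then lift the chuck out, bring it in through the gap so that its top flange runs on top of the fork's prongs, slide it in past the sprung rollers until it is fully home, and let go of it hanging there. Feel your way: never load the chuck against the carousel with more than 30 N (all its contacts together), do not let it drop, and leave the tape measure, oil bottle, pin box and push stick where they are.

Things in the scene. Friction and masses are not known exactly. Their poses are not given: they have to be found in the camera images.
- stand: Fixed carousel stand, grey 170 mm foot and column; origin on the column axis at the table, -x axis toward the gap in the guard. A collar on the column holds the head (yellow guard hoop and carousel) 0 to 24 mm above its lowest setting: that height differs each time, stays put, is NOT reported and must be felt (or seen). The tops of the forks lie 122 to 146 mm above the table.
- axis (a point): Point fixed to the stand, on the carousel axis, 122 mm above the table (fork tops at the lowest setting). Measured from the actual fork tops: round red knob of diameter 42 on this axis, from 26 up to its flat top at 52 mm; hoop of 10 mm bar, radius 130 mm, its top 1 mm up, with one gap 62 degrees wide; five other chucks stay fixed in their forks, shank tops 38 mm up, 90 mm from the axis.
- seat (a point): Point fixed to the stand, 90 mm from its axis toward the gap, 122 mm high: over or under it lies the axis of a chuck fully home in the clicked-in empty fork. Forks: level black plates 7 mm thick, two prongs 28 mm apart and 9 wide, tips 117 mm and slot's back wall 76.5 mm from the axis. Two sprung rollers at 100 mm leave 21 mm for the 26 mm neck; passing them takes 3 to 10 N, then they hold it in.
- carousel (a joint): Carousel angle in rad, positive anticlockwise from above, no stops; 0 or any whole number of turns (6.283) puts the empty fork in the middle of the gap; at pi/2 it points along the stand's -y axis. The six forks stand 60 degrees apart. A ball detent clicks every 60 degrees, draws it in from about 3 degrees either side and takes about 0.3 N m to overcome; elsewhere it turns lightly and stays as left.
- chuck: Loose steel router chuck, 0.3 to 0.5 kg, round about its z axis (up); origin on the axis at the underside of the top flange. Above it: flange of diameter 46, 6 mm thick, then plain shank of diameter 30 up to 38 mm (grip it here from above). Below: neck of diameter 26, 12 mm high, for the fork (flange rests on the prongs); collar of diameter 40, 5 mm; nut of diameter 30 to -34; cutter to -58 mm.
- fixture: Fixed tightening fixture: blue block 66 x 66 mm, top 50 mm above the table, on a dark plate 120 x 78 x 10 mm, with a bore of diameter 35 in the middle; origin under the bore at table level. The chuck stands in it on its lower collar and lifts straight out (41 mm).
- tape_measure: Loose yellow tape measure, 36 x 75 x 60 mm, bystander; origin under its centre.
- oil_bottle: Loose small square bottle of yellow oil with white top, 43 x 57 x 104 mm, bystander; origin under its centre.
- nail_box: Loose small flat black box of pins with clear lid, 30 x 64 x 18 mm, bystander; origin under its centre.
- push_stick: Loose wooden push stick, 42 x 232 x 12 mm, lying flat, bystander; origin under its centre.
Things that resemble listed ones, but are neither listed nor needed, are in the scene too. What is shaped like the chuck but pink is not meant.

How it is judged (in metres and radians):
On the way:
1. the carousel is turned until the empty fork stands clicked in at the gap (within 0.06 rad), the chuck still out of it (horizontal distance between chuck and seat above 0.05 m and (value of joint carousel between -0.06 and 0.06 rad or value of joint carousel between 6.223 and 6.343 rad or value of joint carousel between -6.343 and -6.223 rad or value of joint carousel between 12.506 and 12.626 rad)), for 0.3 s.
At the end, for the whole second after the job is handed in: The chuck hangs upright (within 0.08 rad) and still in the carousel's empty fork, its flange on the prongs, fully home: its axis within 5 mm of the seat point seen from above; the empty fork is at the gap, within 0.06 rad (horizontal distance between chuck and seat below 0.005 m and angle between chuck's own z axis and vertical below 0.08 rad and contact force between chuck and stand above 1.5 N and z of chuck in the frame of stand between 0.118 and 0.15 m and linear speed of chuck below 0.02 m/s and (value of joint carousel between -0.06 and 0.06 rad or value of joint carousel between 6.223 and 6.343 rad or value of joint carousel between -6.343 and -6.223 rad or value of joint carousel between 12.506 and 12.626 rad)); the robot touches nothing.
It fails at once if the contacts of the chuck with the carousel or its guard add up to more than 30 N (contact force between chuck and stand above 30 N).
It fails at once if the chuck is dropped (falls faster than 0.25 m/s out of the fingers) (contact force between the fingers and chuck below 0.05 N and linear speed of chuck above 0.25 m/s).
It fails at once if the tape measure, oil bottle, pin box or push stick is moved more than 15 mm (distance of any of tape_measure, oil_bottle, nail_box, push_stick from where it was at the start of the episode above 0.015 m).
It also fails if it takes over 69 s, if anything falls off the work surface, if the arm or the gripper's body presses on something with over 40 N, if the wrist force passes 120 N, or if a joint passes its speed limit or range.

### The arm

A 6-joint arm with a two-finger parallel gripper is mounted at the origin on a cart in front of the work surface, level with it; the furniture and walls round the work are solid. World frame = base frame: x ahead of the robot, y to its left, z up, the work surface at z = 0. Lengths are in mm, angles in rad, forces in N, time in s.
With the tool pointing down it reaches from about 275 to 750 mm from the base axis. Payload 10.2 kg.
Tool frame: the origin (TCP) lies on the centre line of the jaws, within the pads' length; the fingertips stand 17 mm ahead of it and the grasp point (between the pads) lies 2 mm behind it (ctrl.tip_extent is the distance from the TCP to the fingertips, in mm); z points along the fingers, y is the line along which they close (so a half turn about z gives the same grasp; the last joint's range is limited). The gripper opens to 85 mm and grips with 20 to 120 N. Pads are 22 mm wide; open, the fingers measure 114 mm over their backs; the gripper's body (76 mm by 85 mm) begins 54 mm behind the grasp point. The pads swing forward as they close: fully open they stand 13 mm farther back than shut.
Start: joints at [1.092, 0.313, 1.498, -0, 1.331, -0.223], TCP at [132.848, 507.92, 248.294] pointing down, gripper open.
Joint ranges: [-2.94, 2.94], [-0.97, 2.17], [0.19, 2.56], [-1.23, 4.37], [0.02, 3.11], [-2.88, 2.88]. Speed limits (rad/s): [2.39, 2.39, 3.01, 3.14, 3.14, 3.14].

### API

Orientations are given as a unit quaternion [w, x, y, z].
In Python, from rig import sensors, capture, ctrl, cut_out, place_of gives the robot as it stands.
- The arm moves only by the shell command python3 -m jog 'ROWS' [FORCE]. ROWS is JSON, a list of rows, each a list of 3 entries, a list of its own where there are three numbers: the shift along the world's x, y, z in mm, then the turn, a rotation vector about the world's x, y, z in degrees, then the closure, from 0 (fully open) to 1 (shut). A call has exactly 8 rows; each row is the pose to reach, as a shift and turn from the pose commanded when the call began; what a row does not reach only later rows make up. A row lasts 1/12 s, in which the tool goes at most 41.7 mm and 7.16 degrees, less where a joint would pass 70% of its speed; a pose out of reach is approached as far as the arm can. A call with a gripper value outside its range is refused whole. The fingers move at their own pace and stop on an object; FORCE is the grip in N (left out, the last holds). Time passes only in rows, so rows that repeat a pose let the fingers close, or fill a call up. It gives the time, the measured TCP pose, the force and the opening at its end, in the units of the state.
- sensors.sense(): the state, without advancing time (a new reading comes with each control period).
- capture(name): name is "scene" or "top" or "wrist"; returns a dict with "color" (480x640x3 uint8, blue, green, red), "z_map" (480x640 float32, mm along the optical axis (not along the pixel's ray), 0 where there is no reading), "camera_matrix" (3x3 intrinsics, pixels), "R" (3x3) and "t" (3): a world point X has camera coordinates R X + t. Camera axes: x right, y down, z forward; pixel columns grow to the right and rows downward; lengths in mm; the calibration is good to about 2 mm. The wrist camera is an equidistant fisheye: a pixel r from the principal point sees the ray r / f radians off the axis. A picture is of the moment at which its call begins.
- ctrl.finish_job(): hands the job in, once; it reports no verdict.
Trained networks look in a picture, given as the dict that the camera call returned (one of the last four; its "shot" number tells which), for a name from the list of things; names that differ only in an ending like _2 or _b are one class to them, and where a whole thing is asked for, a point or a joint stands for the part that bears it (a point fixed in the world has none). Each returns a list of dicts, best first, with "p" (0 to 1); they miss things now and then, are a little off and sometimes report something else, mostly with a low value. They report only what shows in the picture. A call takes as long as a camera call. They do not tell look-alikes from the thing itself.
- cut_out(picture, query): "region" (480x640 bool, what is visible of it) and "box" ([left, top, right, bottom] in pixels, round what is visible of it).
- place_of(picture, query): "centre" ([row, column] in pixels: a listed point, or the origin of a listed thing).
The state is a dict: "time_s": time; "joints": joint angles; "dq": joint speeds; "tau": joint torques, N m; "eef_pos": TCP position; "ee_rot": TCP orientation; "force": force on the tool from outside, world axes, zero at the start; "wrist_torque": the same for the moment, N m; "grip_width": opening from 0.0 (shut) to 1.0 (fully open).
Only numpy, scipy, OpenCV 4.12 (cv2) and the standard library are available. Lean on these libraries where they do the work, as an engineer would, in place of code of your own. Each camera call takes 0.05 s, during which the arm holds its last target. There are 200 camera calls.

## Working session

There is one attempt and no reset: what is moved stays moved. The work goes in short steps, Python scripts to look and compute and a shell command to move; the robot and the scene stay as the last step left them, time stands still between calls to the robot, and variables do not carry over. Pictures are saved under pics/ and viewed, on a budget of 10 in all, crops included, one or two more only if the job needs it, and the job is handed in when it is done.

```bash
ls; mkdir -p pics
cat > h.py <<'E'
import numpy as np, cv2
from rig import sensors, capture, ctrl, cut_out, place_of
def w(p,u,v,z=None):
    K,R,t=p["camera_matrix"],p["R"],np.array(p["t"]).ravel()
    d=np.linalg.inv(K)@np.array([u,v,1.]); C=-R.T@t; d=R.T@d
    s=p["z_map"][int(round(v)),int(round(u))] if z is None else (z-C[2])/d[2]
    return C+d*s
def cloud(p):
    K,R,t=p["camera_matrix"],p["R"],np.array(p["t"]).ravel()
    v,u=np.mgrid[0:480,0:640]; z=p["z_map"]
    c=np.stack([(u-K[0,2])/K[0,0]*z,(v-K[1,2])/K[1,1]*z,z],-1)
    P=(c-t)@R; P[z==0]=np.nan
    return P
E
python3 - <<'E'
from h import *
print(sensors.sense())
ps={n:capture(n) for n in("scene","top")}
for n,p in ps.items():
    cv2.imwrite(f"pics/{n}1.png",p["color"]); P=cloud(p)
    print(n, -p["R"].T@np.array(p["t"]).ravel())
    for q in ["stand","axis","seat","chuck","fixture","tape_measure","oil_bottle","nail_box","push_stick"]:
        for r in place_of(p,q)[:3]:
            v,u=r["centre"]; print(" ",q,round(r["p"],2),round(u),round(v),np.round(w(p,u,v)) if 0<=v<480 and 0<=u<640 else "", np.round(w(p,u,v,0)))
E
```

```text
pics
{'time_s': 0.0, 'joints': array([ 1.09160027e+00,  3.13458527e-01,  1.49842627e+00, -6.03990613e-06,
        1.33100478e+00, -2.23410953e-01]), 'dq': array([ 0.00057498,  0.00013196,  0.00025136, -0.00046995,  0.001405  ,
       -0.00068403]), 'tau': array([-4.58214636e-04, -4.12270832e+01, -2.59736878e+01, -2.35319721e-04,
        4.19833028e-03, -1.02887725e-07]), 'eef_pos': array([132.73637573, 507.70251045, 247.73477024]), 'ee_rot': array([-2.20396964e-04,  1.27543452e-01,  9.91832772e-01, -6.09868854e-04]), 'force': array([ 0.33700258, -0.51388924, -0.23420196]), 'wrist_torque': array([-0.03755715,  0.01664651, -0.00987607]), 'grip_width': 1.0022384862017488}
scene [-212.54582632 -818.02305551  599.0278535 ]
  stand 0.63 271 246 [550.  61.  11.] [564.  78.   0.]
  axis 0.76 267 203 [565.  79. 136.] [794. 344.   0.]
  seat 0.8 250 217 [475.  48. 133.] [672. 296.   0.]
  chuck 0.88 365 270 [ 513. -299.   80.] [ 625. -219.    0.]
  chuck 0.88 352 310 [ 376. -368.   75.] [ 460. -304.    0.]
  chuck 0.82 431 310 [ 472. -491.   78.] [ 575. -442.    0.]
  fixture 0.71 361 295 [ 49
[... 510 characters left out ...]
6.49885433 1199.5920931 ]
  stand 0.6 206 229 [546.  51. 133.] [571.  81.   0.]
  seat 0.66 197 262 [478.  58. 170.] [500.  98.   0.]
  chuck 0.96 414 307 [ 389. -349.   98.] [ 392. -364.    0.]
  chuck 0.82 379 241 [ 519. -284.  105.] [ 535. -294.    0.]
  chuck 0.82 473 261 [ 476. -469.   95.] [ 487. -493.    0.]
  fixture 0.96 382 244 [ 512. -289.  103.] [ 528. -299.    0.]
  tape_measure 0.8 469 310 [ 381. -464.   61.] [ 383. -479.    0.]
  oil_bottle 0.81 324 182 [ 649. -179.   80.] [ 670. -179.    0.]
  nail_box 0.57 258 310 [394. -35.  19.] [394. -33.   0.]
  nail_box 0.28 379 245 [ 511. -284.  107.] [ 527. -294.    0.]
  push_stick 0.97 469 193 [ 635. -491.   12.] [ 638. -494.    0.]
```

View pics/scene1.png

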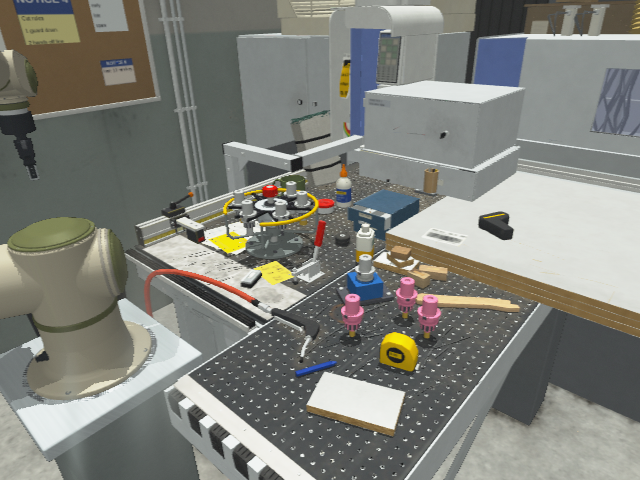

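View pics/top1.png

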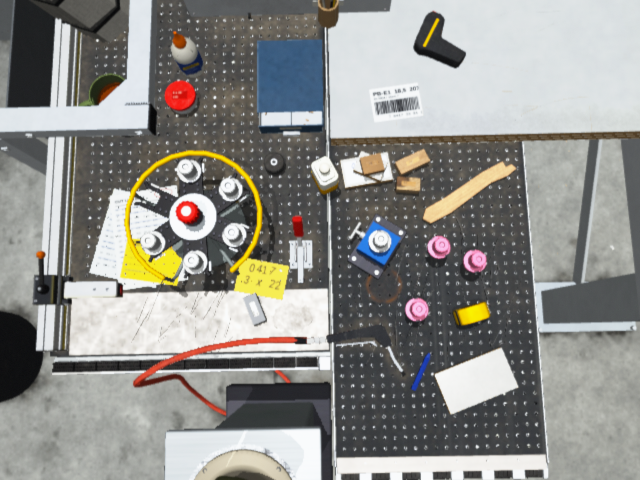

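Top view: the grey chuck stands in the blue fixture at (379,241). The pink look-alikes at (416,310), (439,247) and (475,261) are not meant. The carousel is at about (191,214), with the hoop gap towards the robot at about (200,280), where one filled fork now stands. The empty fork seems to be at the upper left, about (150,195). Next I'll measure these and confirm in one enlarged crop.

```bash
cat > m.py <<'E'
from h import *
from scipy.optimize import least_squares
def circ(x,y,r=None):
    f=lambda p: np.hypot(x-p[0],y-p[1])-(p[2] if r is None else r)
    s=least_squares(f,[x.mean(),y.mean(),r or 100],loss="soft_l1",f_scale=2); return s.x
if __name__=="__main__":
    p=capture("top");P=cloud(p);hsv=cv2.cvtColor(p["color"],cv2.COLOR_BGR2HSV)
    H,S,V=hsv[...,0],hsv[...,1],hsv[...,2]
    X,Y,Z=P[...,0],P[...,1],P[...,2]
    m=(H>18)&(H<35)&(S>150)&(Z>100)&(np.hypot(X-560,Y-80)<180)
    c=circ(X[m],Y[m]); print("hoop",c,"z med",np.median(Z[m]),np.percentile(Z[m],[5,95]),m.sum())
    r=np.hypot(X[m]-c[0],Y[m]-c[1]);print("r",np.percentile(r,[5,50,95]))
    a=np.sort(np.degrees(np.arctan2(Y[m]-c[1],X[m]-c[0]))%360); g=np.diff(np.r_[a,a[0]+360]); i=g.argmax(); print("gap",a[i],g[i],"mid",a[i]+g[i]/2)
    near=np.hypot(X-c[0],Y-c[1])<150
    k=near&((H<8)|(H>172))&(S>150)&(Z>120); print("knob z",np.percentile(Z[k],[5,50,95]), k.sum())
    kt=k&(Z>np.percentile(Z[k],50)-4); print(" knob c",circ(X[kt],Y[kt],None) if 0 else (X[kt].mean(),Y[kt].mean()))
    z0=np.percentile(Z[k],50)-52; print("fork z",z0)
    s=near&(np.abs(Z-z0-38)<5)&(S<100)
    n,l,st,ce=cv2.connectedComponentsWithStats(s.astype(np.uint8))
    for j in range(1,n):
        if st[j,4]>25:
            x,y=X[l==j].mean(),Y[l==j].mean();print("shank",ce[j].round(),st[j,4],round(x,1),round(y,1),Z[l==j].mean().round(1),"r",np.hypot(x-c[0],y-c[1]).round(1),"ang",np.degrees(np.arctan2(y-c[1],x-c[0])).round(1))
    b=(H>100)&(H<120)&(S>150)&(np.abs(Z-50)<6)&(np.hypot(X-520,Y+285)<70)
    u=np.argwhere(b)[:,::-1]; print("block",X[b].mean(),Y[b].mean(),np.median(Z[b]),cv2.minAreaRect(np.c_[X[b],Y[b]].astype(np.float32)))
    s=(np.hypot(X-520,Y+285)<50)&(Z>80); print("chuck z",np.percentile(Z[s],[5,50,90,95,99]))
    s=(np.hypot(X-520,Y+285)<50)&(Z>np.percentile(Z[s],90)-5);print("shank top",X[s].mean(),Y[s].mean(),s.sum(),cv2.minEnclosingCircle(np.c_[X[s],Y[s]].astype(np.float32)))
    # other heights
    s=(Z>25)&(X>330)&(X<760)&(Y>-560)&(Y<280)&~near
    n,l,st,ce=cv2.connectedComponentsWithStats(s.astype(np.uint8))
    for j in range(1,n):
        if st[j,4]>40:
            q=l==j;print("obs",ce[j].round(),"x",X[q].min().round(),X[q].max().round(),"y",Y[q].min().round(),Y[q].max().round(),"z",Z[q].max().round())
    a=cv2.resize(p["color"][140:300,110:275],None,fx=2.9,fy=2.9,interpolation=cv2.INTER_CUBIC)
    q=capture("scene")["color"][160:310,205:405]; q=cv2.resize(q,(464*200//200,348),interpolation=cv2.INTER_CUBIC)
    b2=cv2.resize(p["color"][205:285,340:440],None,fx=2.9,fy=2.9,interpolation=cv2.INTER_CUBIC)
    o=np.zeros((600,780,3),np.uint8); o[:a.shape[0],:a.shape[1]]=a; 
    o[:b2.shape[0],485:485+b2.shape[1]]=b2; q=cv2.resize(q,(295,221)); o[300:521,485:780]=q
    cv2.imwrite("pics/crop1.png",o)
E
python3 m.py
```

```text
hoop [570.5441615   76.41214993 128.79717578] z med 131.03012044630347 [126.88542251 134.53424929] 1731
r [124.36666008 128.76575087 133.44217503]
gap 155.5468964859988 58.5917093471659 mid 184.84275115958172
knob z [167.19579917 181.72791513 185.45649836] 315
 knob c (np.float64(569.7846408741005), np.float64(75.17954647816752))
fork z 129.72791513259054
shank [185. 167.] 178 660.1 83.8 168.1 r 89.9 ang 4.7
shank [227. 186.] 184 621.1 3.0 168.0 r 89.1 ang -55.4
shank [231. 232.] 189 531.8 -4.3 168.0 r 89.5 ang -115.7
shank [148. 241.] 204 519.7 150.5 167.7 r 89.9 ang 124.5
shank [191. 260.] 200 480.9 69.5 168.0 r 89.9 ang -175.6
block 519.2686216539478 -285.75237076214967 50.39033405198238 ((523.6198120117188, -287.7754821777344), (65.90830993652344, 66.88153076171875), 57.145938873291016)
chuck z [ 90.66151183 105.27472266 108.70500074 109.54058415 110.69172628]
shank top 523.9788220606491 -287.72417793208115 133 ((523.583251953125, -288.018310546875), 14.588497161865234)
obs [115. 123.] x 715.0 760.0 y 138.0 280.0 z 218.0
obs [416. 136.] x 747.0 760.0 y -560.0 -193.0 z 65.0
obs [291. 135.] x 754.0 760.0 y -128.0 -94.0 z 68.0
obs [370. 166.] x 661.0 725.0 y -314.0 -241.0 z 59.0
obs [276. 162.] x 689.0 727.0 y -91.0 -63.0 z 31.0
obs [324. 174.] x 639.0 703.0 y -206.0 -152.0 z 112.0
obs [408. 184.] x 637.0 669.0 y -382.0 -331.0 z 34.0
obs [299. 246.] x 446.0 567.0 y -138.0 -113.0 z 143.0
obs [376. 243.] x 479.0 571.0 y -333.0 -228.0 z 111.0
obs [438. 247.] x 488.0 532.0 y -430.0 -385.0 z 100.0
obs [474. 261.] x 458.0 503.0 y -500.0 -457.0 z 102.0
obs [110. 289.] x 424.0 455.0 y 248.0 280.0 z 63.0
obs [416. 310.] x 363.0 408.0 y -380.0 -335.0 z 103.0
obs [472. 314.] x 353.0 399.0 y -510.0 -440.0 z 65.0
```

View pics/crop1.png

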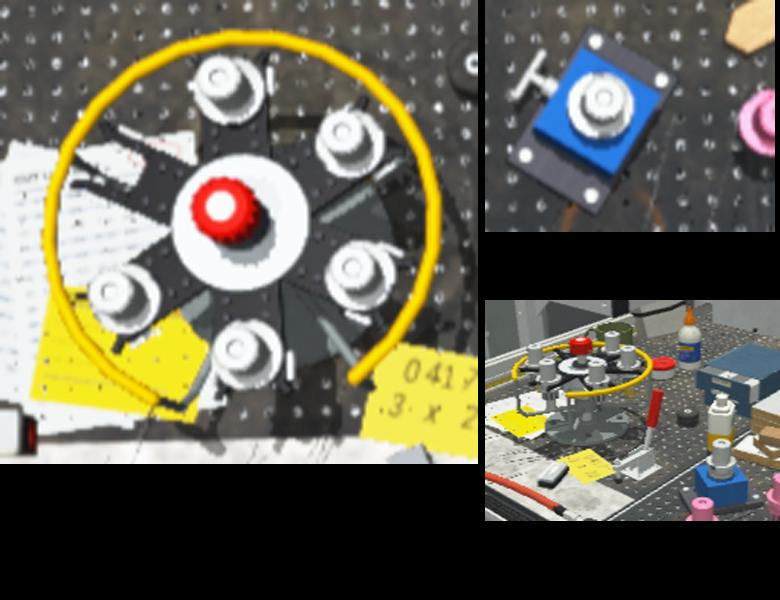

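Confirmed: the grey chuck is in the blue fixture, and the empty fork is at 64.5° world, with the fork tops at z≈130. The gap is at 184.5°, so the carousel has to turn +120°. I'll move over the red knob first.

```bash
python3 -m jog '[[[27,-27,0],[0,0,-6.3],0],[[54,-54,0],[0,0,-12.6],0],[[82,-81,0],[0,0,-18.9],0],[[109,-108,0],[0,0,-25.2],0],[[136,-135,0],[0,0,-31.5],0],[[164,-162,0],[0,0,-37.8],0],[[191,-189,0],[0,0,-44.1],0],[[218,-216,0],[0,0,-50.5],0]]' 60 && python3 -m jog '[[[27,-27,0],[0,0,-6.3],0],[[54,-54,0],[0,0,-12.6],0],[[82,-81,0],[0,0,-18.9],0],[[109,-108,0],[0,0,-25.2],0],[[136,-135,0],[0,0,-31.5],0],[[164,-162,0],[0,0,-37.8],0],[[191,-189,0],[0,0,-44.1],0],[[219,-216.5,0],[0,0,-50.5],0]]'
```

```text
time_s: 1.77
eef_pos: [351.9, 290.3, 248.5]
ee_rot: [0.0, 0.541, 0.841, 0.0]
force: [0.2, 1.1, 0.5]
grip_width: 1.0
time_s: 2.43
eef_pos: [570.9, 73.8, 248.3]
ee_rot: [-0.0, 0.848, 0.53, 0.0]
force: [0.4, 0.3, 0.5]
grip_width: 1.002
```

```bash
python3 -m jog '[[[0,1,-20],[0,0,0],0],[[-0.5,1.5,-40],[0,0,0],0],[[-0.5,1.5,-60],[0,0,0],0],[[-0.5,1.5,-75],[0,0,0],0],[[-0.5,1.5,-75],[0,0,0],0],[[-0.5,1.5,-75],[0,0,0],1],[[-0.5,1.5,-75],[0,0,0],1],[[-0.5,1.5,-75],[0,0,0],1]]' 60 && python3 -m jog '[[[0,0,0],[0,0,0],1],[[0,0,0],[0,0,0],1],[[0,0,0],[0,0,0],1],[[0,0,0],[0,0,0],1],[[0,0,0],[0,0,0],1],[[0,0,0],[0,0,0],1],[[0,0,0],[0,0,0],1],[[0,0,0],[0,0,0],1]]'
```

```text
time_s: 3.1
eef_pos: [569.9, 76.9, 174.6]
ee_rot: [0.001, 0.846, 0.533, 0.001]
force: [-0.5, 0.4, -0.6]
grip_width: 0.597
time_s: 3.77
eef_pos: [570.6, 76.6, 175.0]
ee_rot: [0.002, 0.846, 0.532, 0.002]
force: [3.5, -1.4, 5.7]
grip_width: 0.472
```

```bash
python3 -m jog '[[[0,0,0],[0,0,6],1],[[0,0,0],[0,0,12],1],[[0,0,0],[0,0,18],1],[[0,0,0],[0,0,24],1],[[0,0,0],[0,0,30],1],[[0,0,0],[0,0,36],1],[[0,0,0],[0,0,42],1],[[0,0,0],[0,0,48],1]]' && python3 -m jog '[[[0,0,0],[0,0,6],1],[[0,0,0],[0,0,12],1],[[0,0,0],[0,0,18],1],[[0,0,0],[0,0,24],1],[[0,0,0],[0,0,30],1],[[0,0,0],[0,0,36],1],[[0,0,0],[0,0,42],1],[[0,0,0],[0,0,48],1]]' && python3 -m jog '[[[0,0,0],[0,0,6],1],[[0,0,0],[0,0,12],1],[[0,0,0],[0,0,18],1],[[0,0,0],[0,0,24],1],[[0,0,0],[0,0,24],1],[[0,0,0],[0,0,24],1],[[0,0,0],[0,0,24],1],[[0,0,0],[0,0,24],1]]'
python3 - <<'E'
from h import *
print(sensors.sense()["joints"],sensors.sense()["wrist_torque"])
E
python3 m.py | grep -v obs
```

```text
time_s: 4.43
eef_pos: [571.2, 76.5, 175.0]
ee_rot: [0.003, 0.555, 0.832, 0.002]
force: [8.3, -0.6, 4.8]
grip_width: 0.473
time_s: 5.1
eef_pos: [571.6, 77.0, 175.1]
ee_rot: [0.004, 0.168, 0.986, 0.001]
force: [10.6, 0.7, 3.1]
grip_width: 0.47
time_s: 5.77
eef_pos: [571.7, 77.3, 175.1]
ee_rot: [0.004, -0.038, 0.999, 0.0]
force: [11.1, 2.1, 1.9]
grip_width: 0.473
[-0.0692743   0.48503244  1.44494087  0.00181325  1.20376245 -1.71632835] [ 0.75136101 -1.61026977  0.13765414]
hoop [570.0167648   76.75235485 129.20890069] z med 131.11183677044642 [126.98191518 135.05054808] 928
r [124.53215942 129.18494988 133.8576794 ]
gap 3.416423982386247 76.19732556071747 mid 41.515086762744986
knob z [164.84674106 180.9775515  229.68063887] 94
 knob c (np.float64(557.9444730399629), np.float64(63.95049672649416))
fork z 128.97755149801134
shank [228. 186.] 185 621.2 2.9 167.7 r 89.8 ang -55.3
shank [231. 232.] 187 531.7 -4.8 167.9 r 90.1 ang -115.2
block 519.2929036447373 -285.5608708845495 50.4128889452444 ((523.5980834960938, -287.68902587890625), (65.8667221069336, 67.01685333251953), 57.50908660888672)
chuck z [ 88.70218017 105.24410982 108.79280385 109.70792608 111.2526695 ]
shank top 523.5477280116655 -287.6543039125417 138 ((523.682861328125, -287.7379150390625), 14.531880378723145)
```

```bash
python3 -m jog '[[[1,0,0],[0,0,0],0],[[1,0,0],[0,0,0],0],[[1,0,0],[0,0,0],0],[[1,0,0],[0,0,0],0],[[0,0,20],[0,0,0],0],[[0,0,40],[0,0,0],0],[[0,0,60],[0,0,0],0],[[0,0,80],[0,0,0],0]]' && python3 -m jog '[[[-2,-41,10],[0,0,0],0.3],[[-4,-82,10],[0,0,0],0.3],[[-6,-123,10],[0,0,0],0.3],[[-8,-164,10],[0,0,0],0.3],[[-10,-205,10],[0,0,0],0.3],[[-12,-246,0],[0,0,0],0.3],[[-14,-287,0],[0,0,0],0.3],[[-16,-287,0],[0,0,0],0.3]]'
python3 m.py | grep -v obs
```

```text
time_s: 6.53
eef_pos: [569.0, 76.9, 254.1]
ee_rot: [-0.0, -0.038, 0.999, 0.0]
force: [0.0, 0.0, 0.6]
grip_width: 0.997
time_s: 7.2
eef_pos: [552.1, -216.4, 252.0]
ee_rot: [-0.001, -0.035, 0.999, -0.0]
force: [-0.3, -0.2, 0.2]
grip_width: 0.698
hoop [570.87076484  76.80746425 128.53533684] z med 130.9170883585549 [126.92149053 134.74935489] 1415
r [124.3998579  128.46822512 133.31447491]
gap 155.67304779744381 90.8596846116227 mid 201.10289010325516
knob z [167.15707072 181.94517939 185.62949017] 321
 knob c (np.float64(569.5374492437193), np.float64(75.10891488604959))
fork z 129.94517939012164
shank [185. 167.] 186 659.9 84.0 168.3 r 89.3 ang 4.6
shank [228. 186.] 186 621.6 2.8 168.3 r 89.7 ang -55.6
shank [145. 194.] 190 608.8 157.7 168.0 r 89.4 ang 64.9
shank [231. 232.] 192 532.1 -4.6 168.2 r 90.2 ang -115.4
shank [148. 241.] 196 519.2 150.2 168.1 r 89.8 ang 125.1
block 518.0121989366447 -287.2262488767055 50.22564309749718 ((522.83740234375, -288.6934509277344), (63.31309509277344, 66.95745849609375), 57.152435302734375)
chuck z [105.04729016 529.23910628 539.46397853 540.62866068 542.05807499]
shank top 516.7952604162617 -253.98842701279827 532 ((516.4739990234375, -256.77923583984375), 29.37449073791504)
```

View pics/crop1.png

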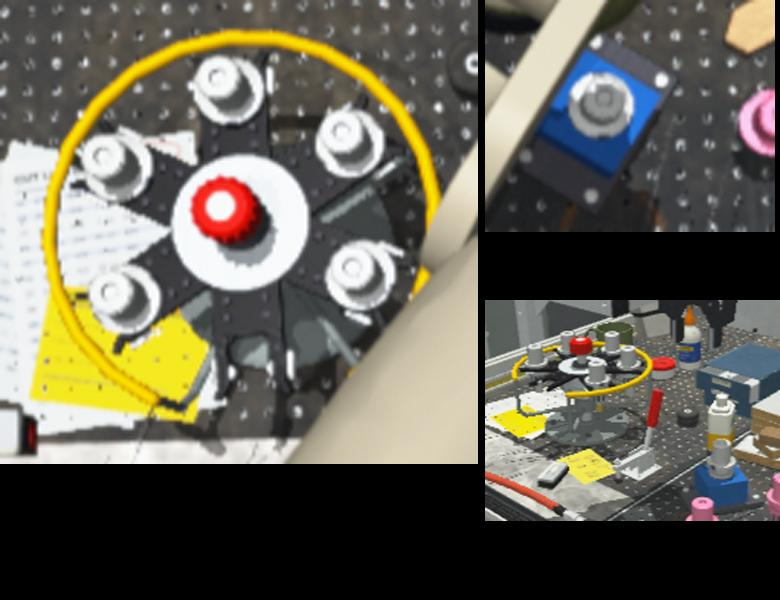

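The empty fork is now in the gap at the detent. Next I'll go over the chuck and grip its shank.

```bash
python3 -m jog '[[[-9,-25,0],[0,0,0],0.3],[[-19,-50,0],[0,0,0],0.3],[[-28,-72,0],[0,0,0],0.3],[[-29,-77,0],[0,0,0],0.3],[[-29,-77,0],[0,0,0],0.3],[[-29,-77,-25],[0,0,0],0.3],[[-29,-77,-55],[0,0,0],0.3],[[-29,-77,-85],[0,0,0],0.3]]' 60 && python3 -m jog '[[[0,0,-20],[0,0,0],0.3],[[0,0,-40],[0,0,0],0.3],[[0,0,-60],[0,0,0],0.3],[[0,0,-72],[0,0,0],0.3],[[0,0,-76],[0,0,0],0.3],[[0,0,-76],[0,0,0],0.3],[[0,0,-76],[0,0,0],0.3],[[0,0,-76],[0,0,0],0.3]]'
python3 - <<'E'
from h import *
for n in("scene","wrist"):
    p=capture(n); c=p["color"]
    if n=="scene": a=cv2.resize(c[200:330,300:440],(420,390),interpolation=cv2.INTER_CUBIC)
    else: b=cv2.resize(c,(374,280))
o=np.zeros((390,800,3),np.uint8);o[:,:420]=a;o[:280,424:798]=b
cv2.imwrite("pics/g1.png",o)
E
```

```text
time_s: 7.97
eef_pos: [525.3, -285.1, 167.9]
ee_rot: [0.001, -0.039, 0.999, -0.0]
force: [0.1, -0.7, 0.2]
grip_width: 0.701
time_s: 8.63
eef_pos: [525.0, -287.2, 93.6]
ee_rot: [0.001, -0.038, 0.999, -0.001]
force: [-0.9, -0.1, 0.1]
grip_width: 0.703
```

View pics/g1.png

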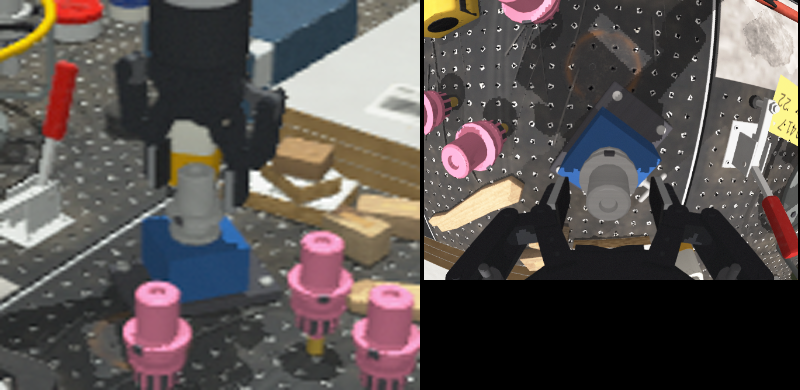

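The chuck stands centred between the open fingers (left crop, about (197,200)). Now I'll close and lift.

```bash
python3 -m jog '[[[0,0,0],[0,0,0],1],[[0,0,0],[0,0,0],1],[[0,0,0],[0,0,0],1],[[0,0,0],[0,0,0],1],[[0,0,0],[0,0,0],1],[[0,0,0],[0,0,0],1],[[0,0,0],[0,0,0],1],[[0,0,0],[0,0,0],1]]' 100 && python3 -m jog '[[[0,0,3],[0,0,0],1],[[0,0,8],[0,0,0],1],[[0,0,16],[0,0,0],1],[[0,0,28],[0,0,0],1],[[0,0,45],[0,0,0],1],[[0,0,65],[0,0,0],1],[[0,0,85],[0,0,0],1],[[0,0,105],[0,0,0],1]]'
```

```text
time_s: 9.4
eef_pos: [524.6, -287.3, 93.0]
ee_rot: [0.0, -0.038, 0.999, -0.0]
force: [-1.2, 0.1, 6.1]
grip_width: 0.323
time_s: 10.07
eef_pos: [524.3, -287.0, 199.2]
ee_rot: [0.0, -0.038, 0.999, -0.0]
force: [-0.3, 0.0, -4.5]
grip_width: 0.327
```

```bash
python3 -m jog '[[[0,0,22],[0,0,0],1],[[0,10,42],[0,0,0],1],[[-10,35,54],[0,0,0],1],[[-22,65,56],[0,0,0],1],[[-34,97,56],[0,0,0],1],[[-46,130,56],[0,0,0],1],[[-58,163,56],[0,0,0],1],[[-70,196,56],[0,0,0],1]]' && python3 -m jog '[[[-12,33,0],[0,0,0],1],[[-24,66,0],[0,0,0],1],[[-35,98,0],[0,0,0],1],[[-43,125,0],[0,0,0],1],[[-49,143,0],[0,0,0],1],[[-53,152,0],[0,0,0],1],[[-53,154,0],[0,0,0],1],[[-53,154,0],[0,0,0],1]]'
python3 - <<'E'
from h import *
s=sensors.sense();print(s["eef_pos"],s["force"])
p=capture("top");P=cloud(p);q=np.array(s["eef_pos"]);print(q)
X,Y,Z=P[...,0],P[...,1],P[...,2]
p=capture("scene");P=cloud(p);K=p["camera_matrix"]
c=p["R"]@q+np.array(p["t"]).ravel();u,v=(K@c/c[2])[:2];print(u,v)
u,v=int(u),int(v)
cv2.imwrite("pics/s2.png",cv2.resize(p["color"][v-60:v+120,u-80:u+120],(800,720))[:600])
X,Y,Z=P[...,0],P[...,1],P[...,2]
m=(np.hypot(X-q[0],Y-q[1])<40)&(Z>120)&(Z<q[2]-8)&(cv2.cvtColor(p["color"],cv2.COLOR_BGR2HSV)[...,1]<256)
for z in range(150,246,4):
    k=m&(np.abs(Z-z)<2)
    if k.sum()>2: print(z,k.sum(),X[k].mean().round(1),Y[k].mean().round(1),"span u",np.ptp(np.argwhere(k)[:,1])+1)
E
```

```text
time_s: 10.73
eef_pos: [453.3, -89.6, 254.2]
ee_rot: [0.0, -0.038, 0.999, -0.0]
force: [0.8, 1.3, -3.8]
grip_width: 0.319
time_s: 11.4
eef_pos: [401.5, 62.8, 253.8]
ee_rot: [0.0, -0.038, 0.999, -0.0]
force: [0.8, -0.6, -4.9]
grip_width: 0.324
[401.53038326  62.78162826 253.79513282] [ 0.78214915 -0.64538249 -4.94457183]
[401.53038326  62.78162826 253.79513282]
218.69874346613136 179.07692068844628
174 4 400.6 58.2 span u 4
178 8 400.3 59.2 span u 5
182 8 400.5 58.1 span u 5
186 7 401.8 59.6 span u 5
190 7 400.4 58.0 span u 4
198 19 396.0 52.2 span u 13
202 19 396.6 53.6 span u 13
206 21 397.1 53.1 span u 13
210 13 397.2 51.0 span u 12
214 18 393.7 49.9 span u 16
218 47 398.0 53.3 span u 16
222 15 397.6 53.7 span u 11
226 11 395.7 52.8 span u 10
230 16 392.6 48.9 span u 19
234 41 394.8 48.6 span u 19
238 32 390.6 56.7 span u 18
242 28 397.2 52.3 span u 18
```

View pics/s2.png

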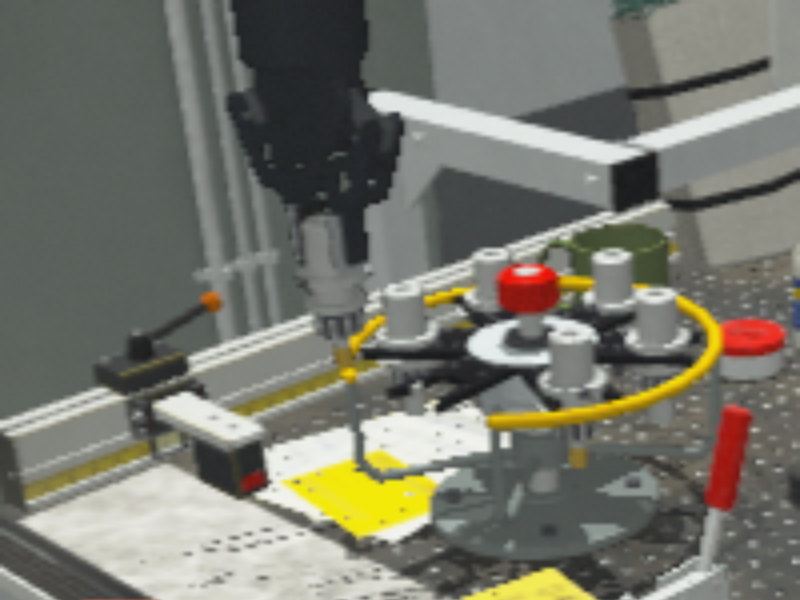

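The chuck hangs upright in the gripper at about (335,270) in the crop, outside the gap. Now I'll lower it to just above the fork-top height and move in to the prong tips.

```bash
python3 -m jog '[[[0,0,-20],[0,0,0],1],[[0,0,-40],[0,0,0],1],[[0,0,-60],[0,0,0],1],[[0,0,-78],[0,0,0],1],[[0,0,-90],[0,0,0],1],[[0,0,-95],[0,0,0],1],[[0,0,-95],[0,0,0],1],[[0,0,-95],[0,0,0],1]]' && python3 -m jog '[[[4,0.3,0],[0,0,0],1],[[9,0.7,0],[0,0,0],1],[[14,1.2,0],[0,0,0],1],[[19,1.6,0],[0,0,0],1],[[23,1.9,0],[0,0,0],1],[[26,2.1,0],[0,0,0],1],[[28,2.3,0],[0,0,0],1],[[28,2.3,0],[0,0,0],1]]'
python3 - <<'E'
from h import *
s=sensors.sense();print(s["eef_pos"],s["force"])
p=capture("scene");q=np.array([450,67,130.]);K=p["camera_matrix"]
c=p["R"]@q+np.array(p["t"]).ravel();u,v=(K@c/c[2])[:2];u,v=int(u),int(v)
a=cv2.resize(p["color"][v-50:v+40,u-60:u+60],(800,600),interpolation=cv2.INTER_CUBIC)
w_=capture("wrist")["color"]; a[:240,480:]=cv2.resize(w_,(320,240))
cv2.imwrite("pics/s3.png",a)
E
```

```text
time_s: 12.17
eef_pos: [401.9, 62.4, 158.8]
ee_rot: [0.0, -0.038, 0.999, -0.0]
force: [0.3, 0.0, -4.6]
grip_width: 0.323
time_s: 12.83
eef_pos: [429.7, 65.2, 158.2]
ee_rot: [-0.0, -0.038, 0.999, -0.0]
force: [-0.3, -0.3, -4.4]
grip_width: 0.323
[429.6599198   65.24392185 158.23182101] [-0.29152724 -0.34835964 -4.39175133]
```

View pics/s3.png

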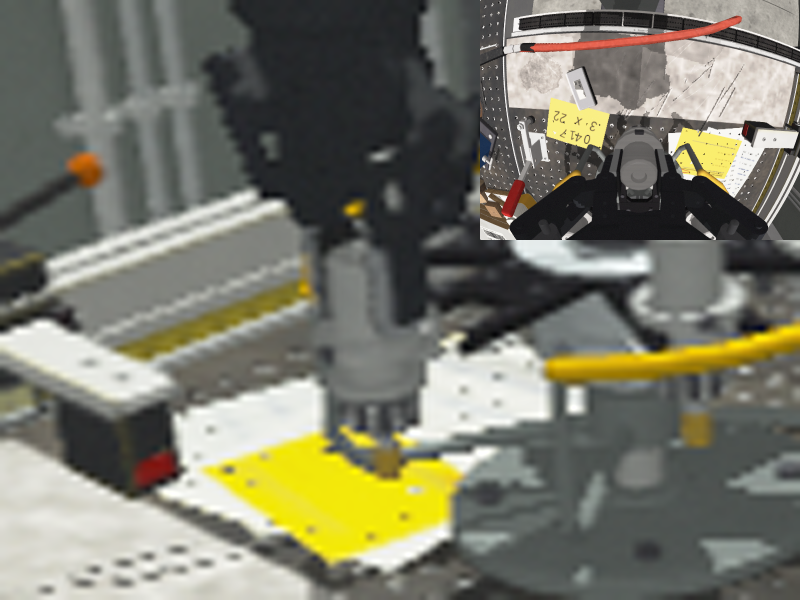

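```bash
python3 -m jog '[[[0.5,0,0],[0,0,0],1],[[1,0.1,0],[0,0,0],1],[[1.5,0.1,0],[0,0,0],1],[[2,0.2,0],[0,0,0],1],[[2.5,0.2,0],[0,0,0],1],[[3,0.2,0],[0,0,0],1],[[3.5,0.3,0],[0,0,0],1],[[4,0.3,0],[0,0,0],1]]'
```

```text
time_s: 13.6
eef_pos: [433.4, 65.5, 158.3]
ee_rot: [-0.0, -0.038, 0.999, 0.0]
force: [-0.5, 0.0, -4.3]
grip_width: 0.323
```

```bash
python3 -m jog '[[[0.5,0,0],[0,0,0],1],[[1,0.1,0],[0,0,0],1],[[1.5,0.1,0],[0,0,0],1],[[2,0.2,0],[0,0,0],1],[[2.5,0.2,0],[0,0,0],1],[[3,0.2,0],[0,0,0],1],[[3,0.3,0],[0,0,0],1],[[3,0.3,0],[0,0,0],1]]'
```

```text
time_s: 14.27
eef_pos: [436.4, 65.8, 158.3]
ee_rot: [-0.0, -0.038, 0.999, 0.0]
force: [0.3, 0.6, -4.5]
grip_width: 0.328
```

```bash
python3 -m jog '[[[0.5,0,0],[0,0,0],1],[[1,0.1,0],[0,0,0],1],[[1.5,0.1,0],[0,0,0],1],[[2,0.2,0],[0,0,0],1],[[2.5,0.2,0],[0,0,0],1],[[3,0.2,0],[0,0,0],1],[[3.5,0.3,0],[0,0,0],1],[[3.5,0.3,0],[0,0,0],1]]' &&  python3 -m jog '[[[0,0,-0.2],[0,0,0],1],[[0,0,-0.4],[0,0,0],1],[[0,0,-0.6],[0,0,0],1],[[0,0,-0.8],[0,0,0],1],[[0,0,-1],[0,0,0],1],[[0,0,-1.2],[0,0,0],1],[[0,0,-1.2],[0,0,0],1],[[0,0,-1.2],[0,0,0],1]]'
```

```text
time_s: 14.93
eef_pos: [439.9, 66.1, 158.3]
ee_rot: [-0.0, -0.038, 0.999, -0.0]
force: [0.1, -0.7, -3.9]
grip_width: 0.323
time_s: 15.6
eef_pos: [439.8, 66.1, 157.1]
ee_rot: [-0.0, -0.038, 0.999, -0.0]
force: [-0.1, -1.0, -4.6]
grip_width: 0.322
```

```bash
python3 -m jog '[[[0,0,-0.2],[0,0,0],1],[[0,0,-0.4],[0,0,0],1],[[0,0,-0.6],[0,0,0],1],[[0,0,-0.8],[0,0,0],1],[[0,0,-1],[0,0,0],1],[[0,0,-1.2],[0,0,0],1],[[0,0,-1.2],[0,0,0],1],[[0,0,-1.2],[0,0,0],1]]'
```

```text
time_s: 16.27
eef_pos: [439.8, 66.1, 155.9]
ee_rot: [-0.0, -0.038, 0.999, 0.0]
force: [-0.2, 0.3, -3.8]
grip_width: 0.324
```

```bash
python3 -m jog '[[[0,0,-0.2],[0,0,0],1],[[0,0,-0.4],[0,0,0],1],[[0,0,-0.6],[0,0,0],1],[[0,0,-0.8],[0,0,0],1],[[0,0,-1],[0,0,0],1],[[0,0,-1],[0,0,0],1],[[0,0,-1],[0,0,0],1],[[0,0,-1],[0,0,0],1]]'
```

```text
time_s: 16.93
eef_pos: [439.8, 66.1, 154.9]
ee_rot: [-0.0, -0.038, 0.999, -0.0]
force: [0.1, -0.7, -4.5]
grip_width: 0.321
```

```bash
python3 -m jog '[[[0,0,-0.2],[0,0,0],1],[[0,0,-0.4],[0,0,0],1],[[0,0,-0.6],[0,0,0],1],[[0,0,-0.8],[0,0,0],1],[[0,0,-1],[0,0,0],1],[[0,0,-1],[0,0,0],1],[[0,0,-1],[0,0,0],1],[[0,0,-1],[0,0,0],1]]'
```

```text
time_s: 17.6
eef_pos: [439.8, 66.1, 153.9]
ee_rot: [-0.0, -0.038, 0.999, -0.0]
force: [-0.5, 0.0, -4.7]
grip_width: 0.324
```

```bash
python3 -m jog '[[[0,0,1],[0,0,0],1],[[0,0,2],[0,0,0],1],[[0,0,3],[0,0,0],1],[[0,0,4],[0,0,0],1],[[0,0,4.4],[0,0,0],1],[[0,0,4.4],[0,0,0],1],[[0,0,4.4],[0,0,0],1],[[0,0,4.4],[0,0,0],1]]' && python3 -m jog '[[[0.5,0,0],[0,0,0],1],[[1,0.1,0],[0,0,0],1],[[1.5,0.1,0],[0,0,0],1],[[2,0.2,0],[0,0,0],1],[[2.5,0.2,0],[0,0,0],1],[[3,0.2,0],[0,0,0],1],[[3,0.2,0],[0,0,0],1],[[3,0.2,0],[0,0,0],1]]'
```

```text
time_s: 18.27
eef_pos: [439.8, 66.1, 158.2]
ee_rot: [-0.0, -0.038, 0.999, 0.0]
force: [1.0, -0.9, -5.0]
grip_width: 0.32
time_s: 18.93
eef_pos: [442.8, 66.3, 158.3]
ee_rot: [-0.0, -0.038, 0.999, 0.0]
force: [0.6, -0.6, -4.8]
grip_width: 0.321
```

```bash
python3 -m jog '[[[0,0,-0.4],[0,0,0],1],[[0,0,-0.8],[0,0,0],1],[[0,0,-1.2],[0,0,0],1],[[0,0,-1.6],[0,0,0],1],[[0,0,-2],[0,0,0],1],[[0,0,-2.4],[0,0,0],1],[[0,0,-2.8],[0,0,0],1],[[0,0,-2.8],[0,0,0],1]]'
```

```text
time_s: 19.6
eef_pos: [442.8, 66.3, 155.4]
ee_rot: [-0.0, -0.038, 0.999, 0.0]
force: [-0.2, 0.7, -4.8]
grip_width: 0.322
```

```bash
python3 -m jog '[[[0,0,-0.2],[0,0,0],1],[[0,0,-0.4],[0,0,0],1],[[0,0,-0.6],[0,0,0],1],[[0,0,-0.8],[0,0,0],1],[[0,0,-1],[0,0,0],1],[[0,0,-1.2],[0,0,0],1],[[0,0,-1.2],[0,0,0],1],[[0,0,-1.2],[0,0,0],1]]'
```

```text
time_s: 20.27
eef_pos: [442.8, 66.3, 154.3]
ee_rot: [-0.0, -0.038, 0.999, 0.0]
force: [0.0, 0.2, -4.6]
grip_width: 0.324
```

Run:
```python
from h import *
from m import circ
s=sensors.sense();q=s["eef_pos"];print(q,s["force"])
p=capture("scene");P=cloud(p);X,Y,Z=P[...,0],P[...,1],P[...,2]
hsv=cv2.cvtColor(p["color"],cv2.COLOR_BGR2HSV);H,S=hsv[...,0],hsv[...,1]
m=(H>18)&(H<35)&(S>150)&(Z>100)&(np.hypot(X-570,Y-76)<150)
c=circ(X[m],Y[m]);print("hoop scene",c,np.percentile(Z[m],[5,50,95]))
for x,y in [(621.6,2.8),(532,-4.6),(659.9,84),(608.8,157.7),(519.2,150.2),(q[0],q[1])]:
    k=np.hypot(X-x,Y-y)<23
    h,e=np.histogram(Z[k],bins=np.arange(60,200,3)); print((x,y),dict(zip(e[:-1].astype(int).tolist(),h.tolist())))
K=p["camera_matrix"];c=p["R"]@np.array([455,67,130.])+np.array(p["t"]).ravel();u,v=(K@c/c[2])[:2];u,v=int(u),int(v)
a=cv2.resize(p["color"][v-30:v+30,u-40:u+40],(800,600),interpolation=cv2.INTER_LANCZOS4);a=cv2.convertScaleAbs(a,alpha=1.6,beta=10)
cv2.imwrite("pics/s4.png",a);print(u,v)
```

```text
[442.84578242  66.32212992 154.28367181] [ 0.04923738  0.19355409 -4.57688718]
hoop scene [570.55743538  73.47356433 128.90216491] [125.15789765 130.98555179 133.55189808]
(621.6, 2.8) {60: 0, 63: 0, 66: 0, 69: 0, 72: 1, 75: 8, 78: 4, 81: 7, 84: 5, 87: 8, 90: 1, 93: 0, 96: 0, 99: 2, 102: 3, 105: 5, 108: 9, 111: 8, 114: 4, 117: 17, 120: 2, 123: 2, 126: 5, 129: 9, 132: 19, 135: 18, 138: 30, 141: 11, 144: 10, 147: 10, 150: 12, 153: 9, 156: 11, 159: 10, 162: 14, 165: 15, 168: 27, 171: 0, 174: 0, 177: 0, 180: 0, 183: 0, 186: 0, 189: 0, 192: 0, 195: 0}
(532, -4.6) {60: 0, 63: 0, 66: 0, 69: 0, 72: 2, 75: 5, 78: 3, 81: 5, 84: 5, 87: 4, 90: 3, 93: 2, 96: 3, 99: 10, 102: 11, 105: 15, 108: 5, 111: 1, 114: 0, 117: 3, 120: 6, 123: 12, 126: 9, 129: 10, 132: 14, 135: 31, 138: 24, 141: 14, 144: 16, 147: 6, 150: 14, 153: 8, 156: 14, 159: 11, 162: 13, 165: 15, 168: 30, 171: 2, 174: 0, 177: 0, 180: 0, 183: 0, 186: 0, 189: 0, 192: 0, 195: 0}
(659.9, 84) {60: 0, 63: 0, 66: 0, 69: 0, 72: 0, 75: 3, 78: 3, 81: 1, 84: 1, 87: 1, 90: 1, 93: 0, 96: 0, 99: 0, 102: 0, 105: 0, 108: 0, 111: 0, 114: 1, 117: 9, 120: 
[... 707 characters left out ...]
, 105: 0, 108: 0, 111: 0, 114: 1, 117: 0, 120: 0, 123: 0, 126: 0, 129: 1, 132: 1, 135: 0, 138: 1, 141: 0, 144: 3, 147: 3, 150: 1, 153: 0, 156: 1, 159: 0, 162: 0, 165: 0, 168: 2, 171: 0, 174: 0, 177: 0, 180: 0, 183: 0, 186: 0, 189: 0, 192: 0, 195: 0}
(np.float64(442.8457824159258), np.float64(66.32212992059898)) {60: 0, 63: 0, 66: 0, 69: 0, 72: 3, 75: 5, 78: 3, 81: 5, 84: 7, 87: 3, 90: 3, 93: 0, 96: 7, 99: 14, 102: 12, 105: 14, 108: 11, 111: 5, 114: 12, 117: 43, 120: 11, 123: 7, 126: 2, 129: 6, 132: 11, 135: 31, 138: 13, 141: 14, 144: 8, 147: 20, 150: 10, 153: 14, 156: 13, 159: 12, 162: 16, 165: 18, 168: 27, 171: 14, 174: 15, 177: 8, 180: 13, 183: 6, 186: 14, 189: 11, 192: 6, 195: 10}
240 218
```

View pics/s4.png

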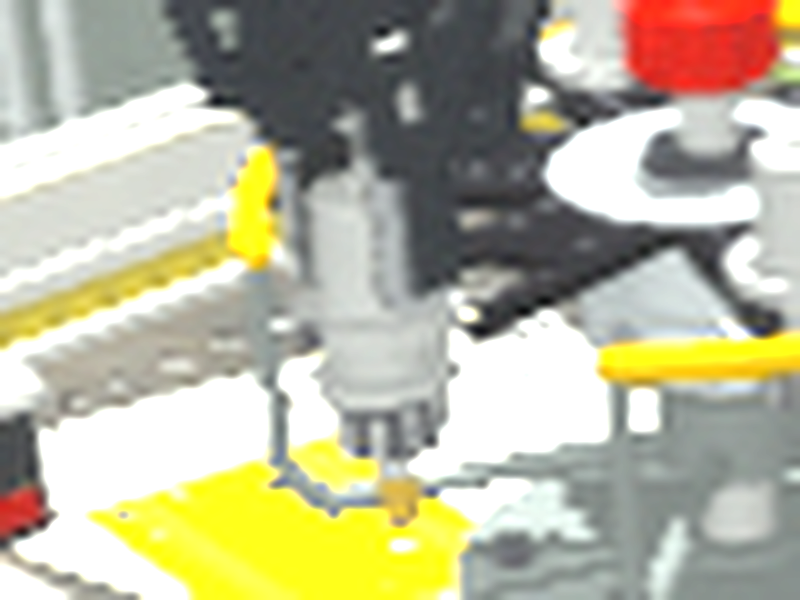

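The held chuck's flange shows about 2 mm lower than those of the seated chucks, and the prong tip is just beside its rim, so they don't overlap yet. I'll raise, go further in, and feel down again.

```bash
python3 -m jog '[[[0,0,1],[0,0,0],1],[[0,0,2],[0,0,0],1],[[0,0,3],[0,0,0],1],[[0,0,4],[0,0,0],1],[[0,0,4],[0,0,0],1],[[0,0,4],[0,0,0],1],[[0.5,0,4],[0,0,0],1],[[1,0.1,4],[0,0,0],1]]' && python3 -m jog '[[[0.5,0,0],[0,0,0],1],[[1,0.1,0],[0,0,0],1],[[1.5,0.1,0],[0,0,0],1],[[2,0.2,0],[0,0,0],1],[[2.5,0.2,0],[0,0,0],1],[[3,0.2,0],[0,0,0],1],[[3,0.2,0],[0,0,0],1],[[3,0.2,0],[0,0,0],1]]'
```

```text
time_s: 20.98
eef_pos: [443.9, 66.4, 158.3]
ee_rot: [-0.0, -0.038, 0.999, -0.0]
force: [0.7, -0.1, -3.6]
grip_width: 0.322
time_s: 21.65
eef_pos: [446.8, 66.6, 158.3]
ee_rot: [-0.0, -0.038, 0.999, 0.0]
force: [-0.7, 0.0, -5.3]
grip_width: 0.32
```

```bash
python3 -m jog '[[[0.5,0,0],[0,0,0],1],[[1,0.1,0],[0,0,0],1],[[1.5,0.1,0],[0,0,0],1],[[2,0.2,0],[0,0,0],1],[[2.5,0.2,0],[0,0,0],1],[[3,0.2,0],[0,0,0],1],[[3,0.2,0],[0,0,0],1],[[3,0.2,0],[0,0,0],1]]'
```

```text
time_s: 22.32
eef_pos: [449.8, 66.8, 158.3]
ee_rot: [-0.0, -0.038, 0.999, -0.0]
force: [0.6, -0.4, -3.9]
grip_width: 0.322
```

Now I'll feel down (contact expected near 156).

```bash
python3 -m jog '[[[0,0,-0.4],[0,0,0],1],[[0,0,-0.8],[0,0,0],1],[[0,0,-1.2],[0,0,0],1],[[0,0,-1.6],[0,0,0],1],[[0,0,-2],[0,0,0],1],[[0,0,-2.3],[0,0,0],1],[[0,0,-2.6],[0,0,0],1],[[0,0,-2.6],[0,0,0],1]]'
```

```text
time_s: 22.98
eef_pos: [449.8, 66.8, 155.6]
ee_rot: [-0.0, -0.038, 0.999, -0.0]
force: [0.3, 0.3, -5.2]
grip_width: 0.323
```

```bash
python3 -m jog '[[[0,0,-0.2],[0,0,0],1],[[0,0,-0.4],[0,0,0],1],[[0,0,-0.6],[0,0,0],1],[[0,0,-0.8],[0,0,0],1],[[0,0,-1],[0,0,0],1],[[0,0,-1],[0,0,0],1],[[0,0,-1],[0,0,0],1],[[0,0,-1],[0,0,0],1]]'
```

```text
time_s: 23.65
eef_pos: [450.0, 66.8, 155.2]
ee_rot: [0.0, -0.038, 0.999, -0.0]
force: [-3.8, 0.1, 5.2]
grip_width: 0.326
```

Contact felt (+10 N): the fork top corresponds to TCP z≈155.4. I'll raise to leave 1 mm clearance and slide in.

```bash
python3 -m jog '[[[0,0,0.9],[0,0,0],1],[[0,0,1.8],[0,0,0],1],[[1,0.1,1.8],[0,0,0],1],[[2,0.2,1.8],[0,0,0],1],[[3,0.3,1.8],[0,0,0],1],[[4,0.4,1.8],[0,0,0],1],[[4.7,0.4,1.8],[0,0,0],1],[[5,0.4,1.8],[0,0,0],1]]'
```

```text
time_s: 24.32
eef_pos: [454.9, 67.2, 156.4]
ee_rot: [-0.0, -0.038, 0.999, -0.0]
force: [0.7, -0.2, -4.6]
grip_width: 0.325
```

```bash
python3 -m jog '[[[0.7,0,0],[0,0,0],1],[[1.4,0.1,0],[0,0,0],1],[[2.1,0.2,0],[0,0,0],1],[[2.8,0.2,0],[0,0,0],1],[[3.5,0.3,0],[0,0,0],1],[[4,0.3,0],[0,0,0],1],[[4,0.3,0],[0,0,0],1],[[4,0.3,0],[0,0,0],1]]'
```

```text
time_s: 24.98
eef_pos: [458.8, 67.5, 156.5]
ee_rot: [-0.0, -0.038, 0.999, 0.0]
force: [-0.4, 0.3, -4.5]
grip_width: 0.328
```

```bash
python3 -m jog '[[[0.7,0,0],[0,0,0],1],[[1.4,0.1,0],[0,0,0],1],[[2.1,0.2,0],[0,0,0],1],[[2.8,0.2,0],[0,0,0],1],[[3.5,0.3,0],[0,0,0],1],[[4,0.3,0],[0,0,0],1],[[4,0.3,0],[0,0,0],1],[[4,0.3,0],[0,0,0],1]]'
```

```text
time_s: 25.65
eef_pos: [462.8, 67.9, 156.4]
ee_rot: [-0.0, -0.038, 0.999, 0.0]
force: [-1.2, 0.5, -4.4]
grip_width: 0.32
```

```bash
python3 -m jog '[[[0.7,0,0],[0,0,0],1],[[1.4,0.1,0],[0,0,0],1],[[2.1,0.2,0],[0,0,0],1],[[2.8,0.2,0],[0,0,0],1],[[3.5,0.3,0],[0,0,0],1],[[4,0.3,0],[0,0,0],1],[[4,0.3,0],[0,0,0],1],[[4,0.3,0],[0,0,0],1]]'
```

```text
time_s: 26.32
eef_pos: [466.6, 68.1, 156.2]
ee_rot: [-0.0, -0.038, 0.999, 0.0]
force: [-4.4, -0.3, -4.6]
grip_width: 0.324
```

The rollers are now felt at about 4 N. Continuing.

```bash
python3 -m jog '[[[0.7,0,0],[0,0,0],1],[[1.4,0.1,0],[0,0,0],1],[[2.1,0.2,0],[0,0,0],1],[[2.8,0.2,0],[0,0,0],1],[[3.5,0.3,0],[0,0,0],1],[[4,0.3,0],[0,0,0],1],[[4,0.3,0],[0,0,0],1],[[4,0.3,0],[0,0,0],1]]'
```

```text
time_s: 26.98
eef_pos: [471.3, 68.4, 156.7]
ee_rot: [0.001, -0.038, 0.999, -0.0]
force: [0.3, 0.4, -4.3]
grip_width: 0.319
```

```bash
python3 -m jog '[[[0.5,0,0],[0,0,0],1],[[1,0.1,0],[0,0,0],1],[[1.5,0.1,0],[0,0,0],1],[[2,0.2,0],[0,0,0],1],[[2.5,0.2,0],[0,0,0],1],[[3,0.2,0],[0,0,0],1],[[3.5,0.3,0],[0,0,0],1],[[3.5,0.3,0],[0,0,0],1]]'
```

```text
time_s: 27.65
eef_pos: [474.8, 68.7, 156.6]
ee_rot: [0.001, -0.038, 0.999, -0.0]
force: [0.8, -0.8, -6.6]
grip_width: 0.325
```

```bash
python3 -m jog '[[[0.5,0,0],[0,0,0],1],[[1,0.1,0],[0,0,0],1],[[1.5,0.1,0],[0,0,0],1],[[2,0.2,0],[0,0,0],1],[[2.5,0.2,0],[0,0,0],1],[[3,0.2,0],[0,0,0],1],[[3.5,0.3,0],[0,0,0],1],[[3.5,0.3,0],[0,0,0],1]]'
```

```text
time_s: 28.32
eef_pos: [478.2, 69.0, 156.6]
ee_rot: [0.0, -0.038, 0.999, -0.0]
force: [1.3, 0.2, -3.6]
grip_width: 0.326
```

```bash
python3 -m jog '[[[0.3,0,0],[0,0,0],1],[[0.6,0,0],[0,0,0],1],[[0.9,0.1,0],[0,0,0],1],[[1.2,0.1,0],[0,0,0],1],[[1.5,0.1,0],[0,0,0],1],[[1.5,0.1,0],[0,0,0],1],[[1.5,0.1,0],[0,0,0],1],[[1.5,0.1,0],[0,0,0],1]]'
```

```text
time_s: 28.98
eef_pos: [479.5, 69.1, 156.5]
ee_rot: [0.0, -0.038, 0.999, -0.0]
force: [2.1, 0.3, -5.1]
grip_width: 0.324
```

```bash
python3 -m jog '[[[0.2,0,0],[0,0,0],1],[[0.4,0,0],[0,0,0],1],[[0.6,0.1,0],[0,0,0],1],[[0.8,0.1,0],[0,0,0],1],[[1,0.1,0],[0,0,0],1],[[1.2,0.1,0],[0,0,0],1],[[1.2,0.1,0],[0,0,0],1],[[1.2,0.1,0],[0,0,0],1]]'
```

```text
time_s: 29.65
eef_pos: [480.6, 69.2, 156.5]
ee_rot: [0.0, -0.038, 0.999, 0.0]
force: [1.8, 0.7, -4.7]
grip_width: 0.323
```

```bash
python3 -m jog '[[[0.2,0,0],[0,0,0],1],[[0.4,0,0],[0,0,0],1],[[0.6,0.1,0],[0,0,0],1],[[0.8,0.1,0],[0,0,0],1],[[1,0.1,0],[0,0,0],1],[[1,0.1,0],[0,0,0],1],[[1,0.1,0],[0,0,0],1],[[1,0.1,0],[0,0,0],1]]'
```

```text
time_s: 30.32
eef_pos: [481.4, 69.3, 156.4]
ee_rot: [-0.0, -0.038, 0.999, -0.0]
force: [-0.2, -0.2, -5.0]
grip_width: 0.327
```

```bash
python3 -m jog '[[[0.1,0,0],[0,0,0],1],[[0.2,0,0],[0,0,0],1],[[0.3,0,0],[0,0,0],1],[[0.4,0,0],[0,0,0],1],[[0.5,0,0],[0,0,0],1],[[0.6,0,0],[0,0,0],1],[[0.6,0,0],[0,0,0],1],[[0.6,0,0],[0,0,0],1]]'
```

```text
time_s: 30.98
eef_pos: [482.1, 69.3, 156.5]
ee_rot: [-0.0, -0.038, 0.999, -0.0]
force: [-0.8, 0.7, -4.1]
grip_width: 0.323
```

```bash
python3 -m jog '[[[0.1,0,0],[0,0,0],1],[[0.2,0,0],[0,0,0],1],[[0.3,0,0],[0,0,0],1],[[0.4,0,0],[0,0,0],1],[[0.5,0,0],[0,0,0],1],[[0.6,0,0],[0,0,0],1],[[0.7,0,0],[0,0,0],1],[[0.7,0,0],[0,0,0],1]]'
```

```text
time_s: 31.65
eef_pos: [482.8, 69.3, 156.5]
ee_rot: [-0.0, -0.038, 0.999, -0.0]
force: [-0.7, -0.3, -4.3]
grip_width: 0.318
```

```bash
python3 -m jog '[[[0.1,0,0],[0,0,0],1],[[0.2,0,0],[0,0,0],1],[[0.3,0,0],[0,0,0],1],[[0.4,0,0],[0,0,0],1],[[0.5,0,0],[0,0,0],1],[[0.6,0,0],[0,0,0],1],[[0.7,0,0],[0,0,0],1],[[0.7,0,0],[0,0,0],1]]'
```

```text
time_s: 32.32
eef_pos: [483.1, 69.4, 156.3]
ee_rot: [-0.001, -0.038, 0.999, 0.0]
force: [-4.8, -0.3, -2.0]
grip_width: 0.325
```

The back wall is felt at TCP x≈483. I'll back off 0.6 mm and lower onto the prongs.

```bash
python3 -m jog '[[[-0.3,0,0],[0,0,0],1],[[-0.6,0,0],[0,0,0],1],[[-0.6,0,-0.3],[0,0,0],1],[[-0.6,0,-0.6],[0,0,0],1],[[-0.6,0,-0.9],[0,0,0],1],[[-0.6,0,-1.2],[0,0,0],1],[[-0.6,0,-1.2],[0,0,0],1],[[-0.6,0,-1.2],[0,0,0],1]]'
```

```text
time_s: 32.98
eef_pos: [482.9, 69.3, 155.4]
ee_rot: [0.0, -0.038, 0.999, -0.0]
force: [-4.6, 0.1, -1.0]
grip_width: 0.327
```

```bash
python3 -m jog '[[[-0.2,0,-0.1],[0,0,0],1],[[-0.2,0,-0.1],[0,0,0],1],[[-0.2,0,-0.1],[0,0,0],0.6],[[-0.2,0,-0.1],[0,0,0],0.5],[[-0.2,0,-0.1],[0,0,0],0.3],[[-0.2,0,-0.1],[0,0,0],0.2],[[-0.2,0,-0.1],[0,0,0],0.2],[[-0.2,0,-0.1],[0,0,0],0.2]]' 20
python3 - <<'E'
from h import *
p=capture("scene");K=p["camera_matrix"];c=p["R"]@np.array([481,69,135.])+np.array(p["t"]).ravel();u,v=(K@c/c[2])[:2];u,v=int(u),int(v)
a=cv2.resize(p["color"][v-40:v+35,u-50:u+50],(800,600),interpolation=cv2.INTER_CUBIC);cv2.imwrite("pics/s5.png",a);print(sensors.sense()["force"])
E
```

```text
time_s: 33.65
eef_pos: [482.9, 69.3, 155.3]
ee_rot: [0.0, -0.038, 0.999, -0.0]
force: [-0.6, -0.1, -0.2]
grip_width: 0.799
[-0.00597114 -0.32371304  0.01478775]
```

View pics/s5.png

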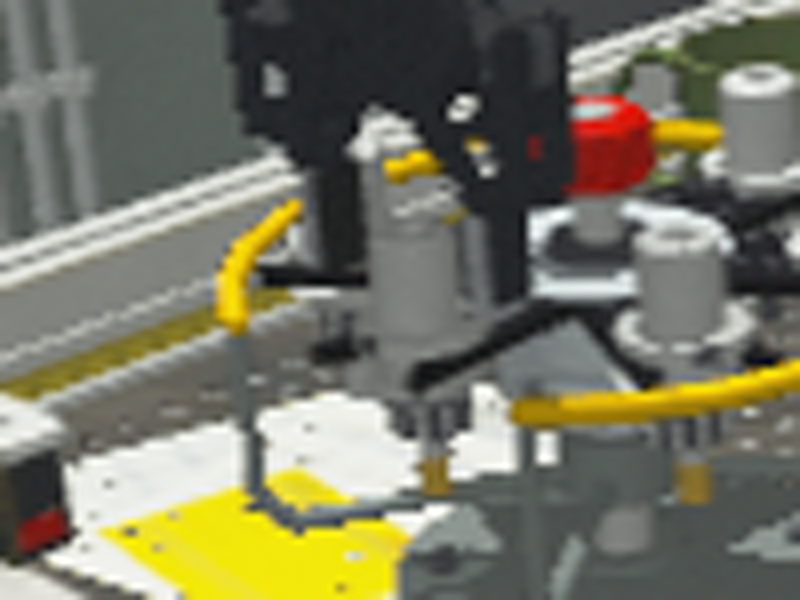

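The chuck hangs upright in the fork with the fingers open. I'll lift clear, back away and check from the top camera.

```bash
python3 -m jog '[[[0,0,4],[0,0,0],0.2],[[0,0,12],[0,0,0],0.2],[[0,0,25],[0,0,0],0.2],[[0,0,45],[0,0,0],0.2],[[0,0,65],[0,0,0],0.2],[[0,0,85],[0,0,0],0.2],[[0,0,105],[0,0,0],0.2],[[0,0,115],[0,0,0],0.2]]' && python3 -m jog '[[[0,-30,0],[0,0,0],0.2],[[0,-65,0],[0,0,0],0.2],[[0,-100,0],[0,0,0],0.2],[[0,-135,0],[0,0,0],0.2],[[0,-170,0],[0,0,0],0.2],[[0,-205,0],[0,0,0],0.2],[[0,-235,0],[0,0,0],0.2],[[0,-250,0],[0,0,0],0.2]]' && python3 m.py | egrep "hoop|shank \[|knob|fork"
```

```text
time_s: 34.37
eef_pos: [483.3, 69.3, 273.2]
ee_rot: [0.002, -0.038, 0.999, -0.0]
force: [0.5, 0.5, 0.0]
grip_width: 0.803
time_s: 35.03
eef_pos: [482.3, -183.8, 270.0]
ee_rot: [-0.0, -0.037, 0.999, -0.0]
force: [0.0, 0.4, -0.0]
grip_width: 0.798
hoop [570.70052251  76.59244402 128.66375552] z med 131.05011434479212 [127.11404073 134.67083261] 1412
knob z [167.66706583 181.89084809 185.32857579] 320
 knob c (np.float64(569.4936946799717), np.float64(75.59250932852468))
fork z 129.8908480896239
shank [185. 167.] 186 659.8 84.8 168.3 r 89.5 ang 5.2
shank [227. 186.] 188 621.9 3.3 167.9 r 89.4 ang -55.1
shank [145. 194.] 187 608.2 157.9 168.2 r 89.6 ang 65.2
shank [231. 232.] 192 532.5 -4.8 167.8 r 89.9 ang -115.1
shank [148. 241.] 189 518.9 150.2 168.0 r 90.0 ang 125.1
shank [192. 260.] 197 481.6 68.4 167.9 r 89.5 ang -174.8
```

View pics/crop1.png

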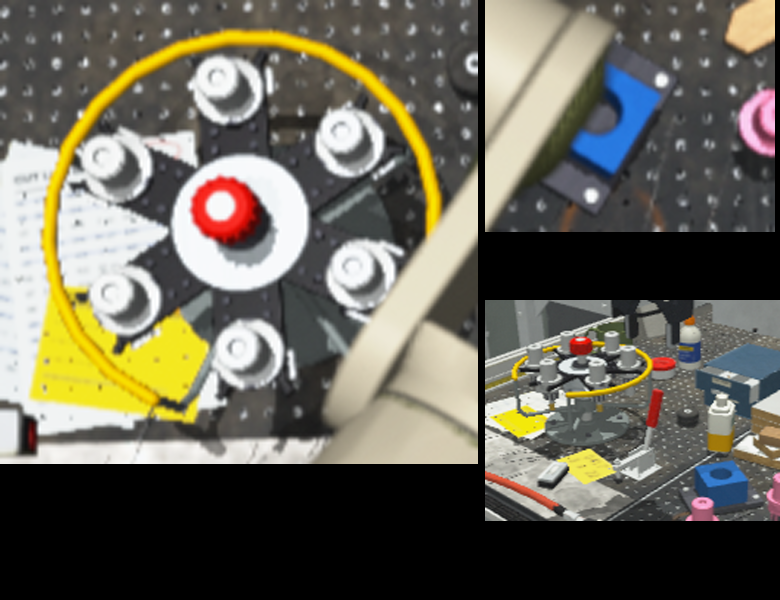

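```bash
python3 -c "
from rig import ctrl; print(ctrl.finish_job())"
```

```text
the job is handed in; nothing more can be done
None
```

The chuck is hanging in the carousel's empty fork at the gap, let go and upright, and the job is handed in. No verdict came back, so the checks below are my own.

**What I did**
- I gripped the red knob and turned the carousel 120° anticlockwise until the empty fork stood in the gap.
- I lifted the grey chuck out of the blue fixture and felt for the fork tops with the flange, which touched at about 10 N.
- I then slid it in with 1 mm of clearance, past the rollers (about 4 N) to the back wall (about 5 N), lowered it onto the prongs and let go.

**Last checks**
- **Position:** in the top camera the chuck's shank is 89.5 mm from the axis, against 90 mm when home. Its top height matches the other five chucks.
- **Carousel:** it stands within about 0.6° of its first click position; the limit is 3.4°.
- **Forces:** the highest chuck-to-carousel load I read was about 10 N, at the ends of the moves. Forces in between were not read.
- **Robot:** it was clear of everything and read no force, at 35 s.
- **Bystanders:** I did not re-measure them; the oil bottle looked in place in the last picture, and nothing I did went near any of them.

**What disagreed:** the first two attempts to feel the fork tops found nothing. The flange was not yet over the prongs, so it passed in front of their tips; I raised it, moved further in and then felt them.

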